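Load a test cartridge into a push-push analyser slot and shut the hood

ROBOT

A 6-joint arm with a two-finger parallel gripper is mounted at the origin on the work surface. World frame = base frame: x ahead of the robot, y to its left, z up, the work surface at z = 0. Lengths are in m, angles in rad, forces in N, time in s.
With the tool pointing down it reaches from about 0.25 to 0.775 m from the base axis. Payload 4 kg.
Tool frame: the origin (TCP) lies at the very end of the fingers, on their centre line; the grasp point (between the pads) lies 19 mm behind it; x points along the fingers, y is the direction in which the jaws open and shut, and the axes are right-handed (so a half turn about x gives the same grasp; the last joint's range is limited). The gripper opens to 94 mm and grips with 3 to 60 N. Pads are 16 mm wide; open, the fingers measure 119 mm over their backs; the gripper's body (75 mm by 177 mm) begins 78 mm behind the grasp point.
Start: joints at [-0.103, 0.087, 1.371, -0, 1.684, -0.103], TCP at [0.55, -0, 0.206] pointing down, gripper open.
Joint ranges: [-3.1, 3.1], [-0.76, 2.03], [0.27, 2.55], [-1.08, 4.22], [0.17, 2.65], [-2.57, 2.57]. Speed limits (rad/s): [2.79, 2.79, 3.14, 3.14, 3.14, 3.14].

INTERFACE

Orientations are given as [roll, pitch, yaw] about the fixed x, y, z axes, in that order (R = Rz(yaw) Ry(pitch) Rx(roll)).
In Python, from bench import robot gives the robot as it stands.
- The arm moves only by the tool carry_out, never from a script. Its argument "targets" is a list of rows, each a list of 5 numbers: the closure, from 0 (fully open) to 1 (shut), then the shift along the tool's x, y, z in cm, then the turn about the tool's x in degrees. In form: [[fingers, tx, ty, tz, turn], ...]. A call has 1 to 20 rows; each row shifts and turns the commanded pose from where the row before left it, along the tool's axes as they then stand; what a row does not reach is not made up. A row lasts 1/10 s, in which the tool goes at most 50 mm and 8.59 degrees, less where a joint would pass 70% of its speed; a pose out of reach is approached as far as the arm can. A call is refused whole if a number of a shift passes 5 or a number of a turn 8.59, either way. A call with a gripper value outside its range is refused whole. The fingers move at their own pace and stop on an object; the grip force is fixed at half the most. Time passes only in rows, so rows that do not move let the fingers close. It gives the time, the measured TCP pose, the force and the opening at its end, in the units of the state.
- robot.get_obs(): the state, without advancing time (a new reading comes with each control period).
- robot.snapshot(name): name is "scene" or "side" or "wrist"; returns a dict with "image" (420x560x3 uint8, red, green, blue), "camera_matrix" (3x3 intrinsics, pixels), "pose" (4x4, takes a point from camera to world coordinates). Camera axes: x right, y up, looking along -z (the intrinsics and any distortion apply to the point x, -y, -z); pixel columns grow to the right and rows downward; lengths in m; the calibration is good to about 2 mm. A picture is of the moment at which its call begins. There is no depth.
- robot.close_job(): hands the job in, once; it reports no verdict.
The state is a dict: "time": time; "joint_positions": joint angles; "qvel": joint speeds; "joint_torque": joint torques, N m; "tool_pos": TCP position; "ee_rot": TCP orientation; "wrist_force": force on the tool from outside, world axes, zero at the start; "wrist_torque": the same for the moment, N m; "width": finger opening in m.
Only numpy, scipy, OpenCV 4.12 (cv2) and the standard library are available. Lean on these libraries where they do the work, as an engineer would, in place of code of your own. Each camera call takes 0.05 s, during which the arm holds its last target. There are 200 camera calls.

TASK

Take the tall test cartridge with the flat finger tab from the rack and load it in the analyser's slot: push it right down against the stop, so that its contacts bed, and leave it locked there by itself with its shoulder flush with the deck, not sprung back up. The slot is push-push (one push to the stop locks it, the next lets it spring up again), somebody may have left it clicked in, and the stop comes at a different depth on every unit, so feel for it, stay well under 20 N and check by touch. Then slide the hood fully shut over it, and leave everything else on the bench where it is.

Things in the scene. Friction and masses are not known exactly. Their poses are not given: they have to be found in the camera images.
- cartridge: The test cartridge, about 45 g, white: a flat body 14 (x) by 44 (y) by 48 mm tall with, centred on top of it, a flat ribbed finger tab 9 (x) by 30 (y) by 22 mm tall; 70 mm tall in all. Origin: centre of its underside, z up; so the shoulder (top of the body) is 48 mm and the tab's top 70 mm above the origin. Starts upright in one of the rack's wells; fits the slot either way round.
- rack: Grey fixed rack 60 (x) by 136 (y) by 28 mm tall with two wells 22 mm deep, 33 mm either side of its middle along y; origin: centre of its underside. The cartridge stands in one well, the plug in the other, both with their wide side along the rack's y, bottoms 6 mm above the bench. The cartridge lifts straight out.
- analyser: The analyser, a fixed bench instrument 240 (x) by 250 (y) mm with a white flat deck 130 mm above the bench and a sloping console with a screen at the front (-x). Origin: centre of its underside, z up. On the deck: the slot, and two low rails (6 mm high, 46 mm either side of the slot's centre in x) on which the hood slides along y.
- slot (a point): Centre of the cartridge slot's mouth at deck height, axes as the analyser's. The slot is vertical, 16.4 (x) by 46.4 (y) mm with a 3 mm lead-in chamfer. A leaf spring inside, from 3 to 40 mm down, drags on the cartridge with about 1 N, so it does not drop in by its own weight. Below sits a push-push carriage, out of sight, pushing up with 3 to 5 N.
- seat (a point): Fixed point 48 mm below the slot's mouth: where the cartridge's underside rests when locked (shoulder level with the deck, tab top 22 mm above it). Released, the carriage holds it 8 mm higher. Each push to the stop, then letting go, changes one state to the other; a push that stops short changes nothing. At the start the empty carriage is in either state, unseen.
- stop_zone (a point): Fixed point 15 mm below the seat: about the deepest that the cartridge's underside goes. The stop lies 5 to 15 mm below the seat, differently each time; it is felt as a steep rise, about 9 N per mm, over the 3 to 6 N of spring and drag; 8 to 13 N held still is surely the stop. More than 20 N between cartridge and analyser breaks them.
- hood (a joint): The grey sliding hood, position along the analyser's y in m: 0 = shut over the slot, 0.1 = fully open; starts over 0.085. It moves with about 1.5 N. The hood is 80 by 80 mm, 28 mm above the deck at its top, open underneath and at its -y end, with 25 mm of headroom: it passes over a locked cartridge and is blocked by one that stands 8 mm proud.
- hood_rib (a point): Centre of the top of the dark rib across the hood's top, 46 (x) by 12 (y) by 14.5 mm tall (hood top 14.5 mm below this point), by which the hood is pinched or pushed; axes as the analyser's.
- plug: Beige service plug in the rack's other well: body 14 by 44 by 30 mm with a round knob, 46 mm tall; not to be used. Origin: centre of its underside.
- marker: Marker pen, 130 mm long, 15 mm thick, lying in front of the rack; leave it. Origin: at bench height near its middle.
- reagent: Small brown bottle, 36 mm across, 62 mm tall, standing beyond the rack; leave it. Origin: centre of its underside.
- tip_box: Box of pipette tips 84 by 122 by 72 mm beyond the rack; leave it. Origin: centre of its underside.
- tube_rack: White rack of small tubes 60 by 150 by 44 mm, to the left of the analyser; leave it. Origin: centre of its underside.
There are look-alikes about, which are no part of the job. Of the things that look like the cartridge, the middle-sized one is meant.

How it is judged:
By the outcome, as a careful person would: the job done as asked, in the order asked, and still so for the second after the job is handed in, with the robot touching nothing.
It also fails if it takes over 64 s, if anything falls off the work surface, if the arm or the gripper's body presses on something with over 40 N, if the wrist force passes 120 N, or if a joint passes its speed limit or range.

## Working session

There is one attempt and no reset: what is moved stays moved. The work goes in short steps, Python scripts to look and compute and a tool call to move; the robot and the scene stay as the last step left them, time stands still between calls to the robot, and variables do not carry over. Pictures are saved under pics/ and viewed, about 8 in all and at most 12, crops included, and the job is handed in when it is done.

Besides the shell and the picture viewer there is one more tool, called after ">>>" as name(argument=value, ...) on one line, values as JSON. carry_out: Moves the arm, as the interface text tells. Its arguments: {"type":"object","properties":{"targets":{"type":"array","items":{"type":"array","items":{"type":"number"}}}},"required":["targets"]}

```bash
mkdir -p pics; ls; python3 - <<'E'
from bench import robot
import cv2
print(robot.get_obs())
for n in ["scene","side"]:
    s=robot.snapshot(n); cv2.imwrite(f"pics/{n}0.png",s["image"][:,:,::-1]); print(n,s["camera_matrix"].tolist(),s["pose"].round(4).tolist())
E
```

```text
pics
{'time': 0.0, 'joint_positions': array([-1.03070593e-01,  8.79520988e-02,  1.37220346e+00,  1.23803820e-05,
        1.68360633e+00, -1.03100808e-01]), 'qvel': array([-0.00055625, -0.00085487,  0.00089245,  0.00024676,  0.00088701,
        0.00080503]), 'joint_torque': array([ 1.28542815e-03, -3.40182602e+01, -3.02423716e+01,  7.18220207e-02,
        3.29729996e-02, -1.13141955e-04]), 'tool_pos': array([5.49465174e-01, 7.12121897e-05, 2.04331537e-01]), 'ee_rot': array([-1.67956943,  1.56862705,  3.03285114]), 'wrist_force': array([0.36437267, 0.38929408, 0.18521213]), 'wrist_torque': array([ 0.00017071, -0.01580078,  0.0049279 ]), 'width': 0.0941282055839301}
scene [[440.5683463133662, 0.0, 285.55164951841334], [0.0, 440.5683463133662, 204.2475039652896], [0.0, 0.0, 1.0]] [[0.2815, -0.8015, 0.5275, 1.1289], [0.9596, 0.2365, -0.1528, -0.1439], [-0.0023, 0.5492, 0.8357, 1.0399], [0.0, 0.0, 0.0, 1.0]]
side [[511.0606967784631, 0.0, 276.20726159372146], [0.0, 511.0606967784631, 215.43089701503038], [0.0, 0.0, 1.0]] [[-0.8087, 0.319, -0.4941, -0.2242], [-0.5878, -0.4108, 0.6969, 1.1369], [0.0193, 0.8541, 0.5198, 0.9285], [0.0, 0.0, 0.0, 1.0]]
```

View pics/scene0.png

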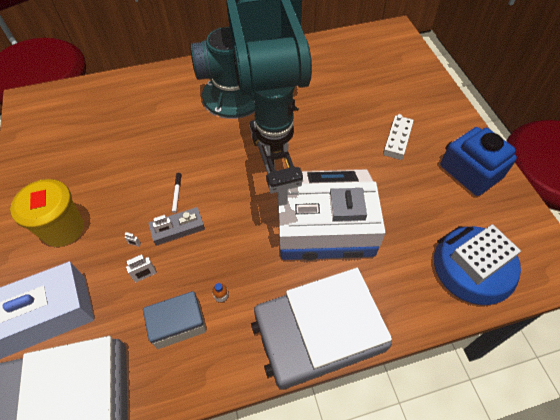

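View pics/side0.png

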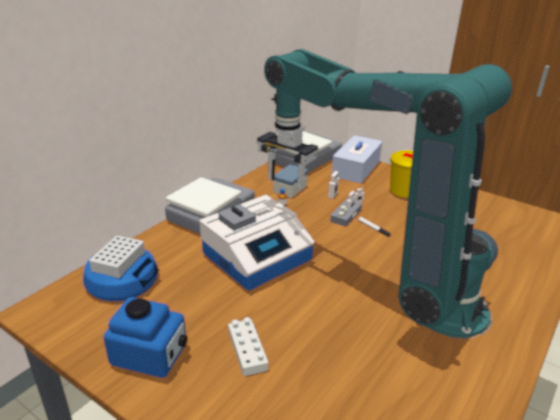

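The scene view shows the rack at about (176,225), a small look-alike at (130,238) and a large one at (140,266). The slot is at (307,209) and the hood rib at (349,198). I'll enlarge both areas.

```bash
python3 - <<'E'
import cv2,numpy as np
a=cv2.imread("pics/scene0.png")
c1=cv2.resize(a[195:285,115:215],None,fx=4,fy=4,interpolation=cv2.INTER_CUBIC)
c2=cv2.resize(a[165:255,275:385],None,fx=3.6,fy=4,interpolation=cv2.INTER_CUBIC)
cv2.imwrite("pics/c1.png",np.hstack([c1,c2]))
E
```

```text
(no output)
```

View pics/c1.png

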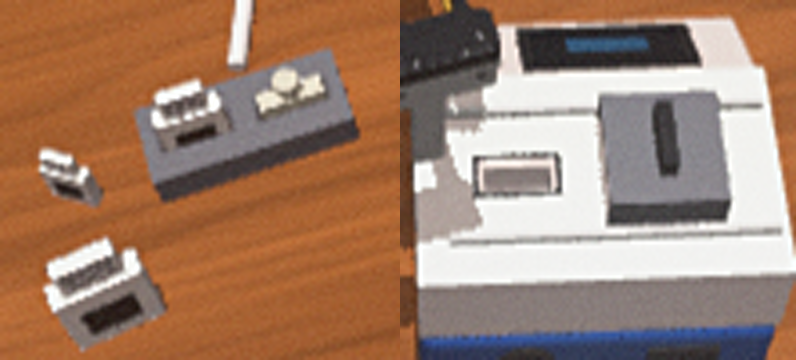

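Cartridge: white, in the rack's left well (crop about (185,105)). Plug: beige, in the right well. The slot is visible and empty; the hood is open toward +y.

```bash
cat > h.py <<'E'
import numpy as np, cv2
from bench import robot
def cast(s,px,z):
    K=np.array(s["camera_matrix"]);T=np.array(s["pose"])
    px=np.atleast_2d(px).astype(float)
    d=np.c_[(px-K[:2,2])/K[0,0],np.ones(len(px))]*[1,-1,-1]
    d=d@T[:3,:3].T; o=T[:3,3]
    return o+d*((z-o[2])/d[:,2])[:,None]
def proj(s,P):
    K=np.array(s["camera_matrix"]);T=np.array(s["pose"])
    c=(np.atleast_2d(P)-T[:3,3])@T[:3,:3]*[1,-1,-1]
    return (c[:,:2]/c[:,2:])*K[0,0]+K[:2,2]
E
python3 - <<'E'
from h import *
s=robot.snapshot("scene")
o=lambda p:np.array(p)/4+[115,195]
q=lambda p:(np.array(p)-[400,0])/[3.6,4]+[275,165]
def show(n,P):
    P=P[:,:2]; print(n,P.round(4).tolist(),'c',P.mean(0).round(4), 'ang', [round(float(np.degrees(np.arctan2(*(P[i]-P[i-1])[::-1]))),1) for i in range(len(P))])
show('rack',cast(s,o([[135,110],[330,52],[356,125],[160,185]]),.028))
show('tab',cast(s,o([[153,91],[196,80],[203,88],[160,100]]),.076))
show('slot',cast(s,q([[475,156],[560,155],[560,195],[474,197]]),.130))
show('railnear',cast(s,q([[450,240],[780,230]]),.136))
show('railfar',cast(s,q([[500,113],[762,105]]),.136))
show('hoodtop',cast(s,q([[600,95],[718,91],[729,203],[608,208]]),.158))
show('rib',cast(s,q([[653,102],[671,100],[678,165],[662,168]]),.1725))
E
```

```text
rack [[0.4426, -0.3268], [0.4338, -0.1933], [0.496, -0.1869], [0.5046, -0.3178]] c [ 0.4693 -0.2562] ang [-171.8, 93.8, 5.9, -86.2]
tab [[0.4641, -0.3053], [0.4636, -0.2777], [0.471, -0.2742], [0.4722, -0.3018]] c [ 0.4677 -0.2898] ang [-156.7, 91.1, 25.4, -87.4]
slot [[0.561, 0.047], [0.5769, 0.1032], [0.6045, 0.0938], [0.5894, 0.0376]] c [0.583  0.0704] ang [161.6, 74.3, -18.8, -105.0]
railnear [[0.6173, 0.0123], [0.6726, 0.2243]] c [0.645  0.1183] ang [-104.6, 75.4]
railfar [[0.539, 0.0718], [0.5847, 0.2483]] c [0.5619 0.16  ] ang [-104.5, 75.5]
hoodtop [[0.5598, 0.1359], [0.5798, 0.214], [0.6572, 0.1907], [0.638, 0.1136]] c [0.6087 0.1636] ang [164.1, 75.7, -16.8, -103.9]
rib [[0.5841, 0.1635], [0.5861, 0.1756], [0.6311, 0.1632], [0.6301, 0.1524]] c [0.6078 0.1637] ang [166.5, 80.5, -15.4, -95.2]
```

```bash
cat >> h.py <<'E'
from scipy.spatial.transform import Rotation as Ro
def state():
    o=robot.get_obs(); return o,Ro.from_euler('xyz',o["ee_rot"]).as_matrix()
def go(p,jaw=None):
    o,R=state(); d=R.T@(np.array(p)-o["tool_pos"])*100
    a=np.degrees(np.arctan2(R[1,1],R[0,1])); print("t",round(o["time"],2),"tcp",o["tool_pos"].round(4),"shift cm",d.round(2),"jaw",round(a,1),"tilt",np.degrees(np.arccos(-R[2,0])).round(2),"F",o["wrist_force"].round(2),"w",round(o["width"],4))
    if jaw is not None: print("turn",round((-(jaw-a)+90)%180-90,1))
E
python3 -c "
from h import *
go([.470,-.2895,.2],4.5); print(state()[1].round(3))"
```

```text
t 0.15 tcp [0.5496 0.     0.2046] shift cm [ 0.47 -7.96 28.95] jaw -0.0 tilt 0.1 F [ 0.55 -0.22  0.01] w 0.094
turn -4.5
[[-0.002  1.    -0.   ]
 [ 0.    -0.    -1.   ]
 [-1.    -0.002 -0.   ]]
```

>>> carry_out(targets=[[0,0,-1.1,4.1,0],[0,0,-1.1,4.1,0],[0,0,-1.1,4.1,0],[0,0,-1.2,4.2,0],[0,0.2,-1.2,4.2,0],[0,0.2,-1.2,4.2,0],[0,0,-1.1,4.1,0],[0,0,0,0,-4.5],[0,0,0,0,0],[0,0,0,0,0],[0,0,0,0,0]])

```text
time: 1.25
tool_pos: [0.4703, -0.2892, 0.2015]
ee_rot: [2.798, 1.571, 1.306]
wrist_force: [0.1, -0.8, -0.6]
width: 0.0938
```

```bash
python3 -c "
from h import *
go([.470,-.2895,.2],4.5)
s=robot.snapshot('wrist'); print(s['pose'].round(4).tolist(),s['camera_matrix'][0])
print(proj(s,[[.47,-.2895,.076],[.47,-.2895,.054]]).round(1))
cv2.imwrite('pics/w1.png',s['image'][:,:,::-1])"
```

```text
t 1.25 tcp [ 0.4703 -0.2892  0.2015] shift cm [ 0.15 -0.03  0.03] jaw 4.5 tilt 0.01 F [ 0.11 -0.75 -0.57] w 0.0938
turn 0.0
[[0.9968, -0.0774, -0.0208, 0.4636], [0.0802, 0.9657, 0.2468, -0.2183], [0.001, -0.2477, 0.9688, 0.3801], [0.0, 0.0, 0.0, 1.0]] [337.66525638   0.         277.2258069 ]
[[277.6 207.7]
 [277.6 202.6]]
```

View pics/w1.png

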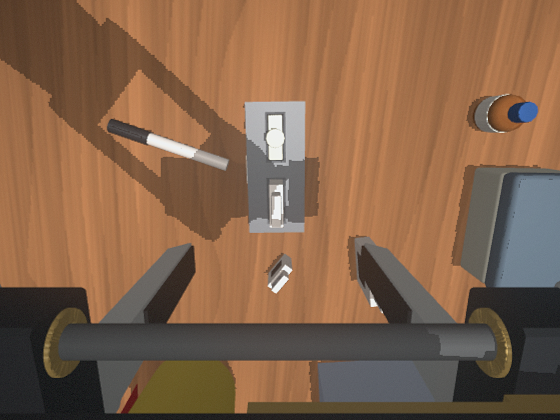

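```bash
python3 -c "
from h import *
s=robot.snapshot('wrist')
c=cast(s,[[246,102],[305,102],[304,233],[249,233]],.028)[:,:2]; print(c.round(4),c.mean(0).round(4)); u=(c[0]+c[1]-c[2]-c[3]); u/=np.linalg.norm(u); print(np.degrees(np.arctan2(*u[::-1]))-90, c.mean(0)-.033*u)
g=cv2.resize(s['image'][165:245,235:320,::-1],None,fx=7,fy=7,interpolation=cv2.INTER_CUBIC); cv2.imwrite('pics/w1c.png',g)"
```

```text
[[ 0.4311 -0.1959]
 [ 0.4895 -0.1911]
 [ 0.5021 -0.3267]
 [ 0.4422 -0.3315]] [ 0.4662 -0.2613]
5.009860098051632 [ 0.46910118 -0.29416581]
```

View pics/w1c.png

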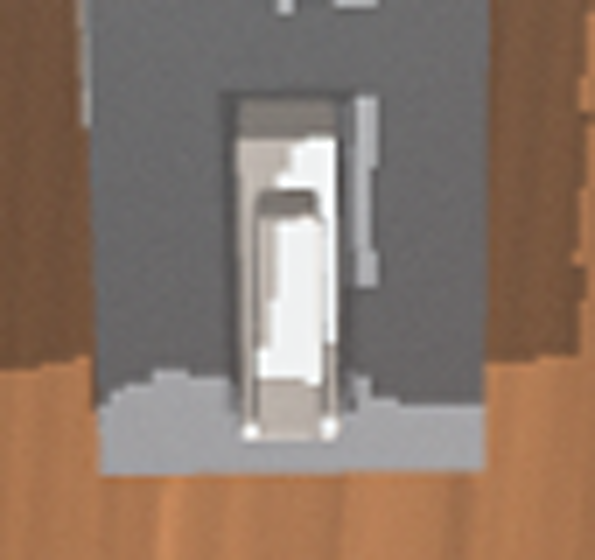

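```bash
python3 -c "
from h import *
s=robot.snapshot('wrist')
p=cast(s,[[235+290/7,165+324/7]],.076)[0]; print(p); go([*p[:2],.13],5)
q=cast(robot.snapshot('scene'),[[140,272]],.02);print(q)"
```

```text
[ 0.46926856 -0.2929958   0.076     ]
t 1.4 tcp [ 0.4704 -0.2892  0.2016] shift cm [ 7.16 -0.14  0.37] jaw 4.6 tilt 0.02 F [0.47 0.58 0.41] w 0.0942
turn -0.4
[[ 0.57728945 -0.36645221  0.02      ]]
```

>>> carry_out(targets=[[0,2.0,-0.1,0.3,-0.4],[0,2.5,0,0,0],[0,2.5,0,0,0],[0,2.5,0,0,0],[0,2.0,0,0,0],[0,1.5,0,0,0],[0,1.0,0,0,0],[0,0.3,0,0,0],[0,0,0,0,0],[0,0,0,0,0]])

```text
time: 2.45
tool_pos: [0.47, -0.2936, 0.0597]
ee_rot: [0.839, 1.569, -0.646]
wrist_force: [0.4, 0.3, -0.1]
width: 0.094
```

>>> carry_out(targets=[[1,0,0,0,0],[1,0,0,0,0],[1,0,0,0,0],[1,0,0,0,0],[1,0,0,0,0],[1,0,0,0,0],[1,0,0,0,0],[1,0,0,0,0],[1,0,0,0,0],[1,0,0,0,0]])

```text
time: 3.45
tool_pos: [0.4693, -0.2931, 0.0585]
ee_rot: [1.55, 1.571, 0.065]
wrist_force: [0.5, -0.4, 0.2]
width: 0.0175
```

>>> carry_out(targets=[[1,0,0,0,0],[1,0,0,0,0],[1,0,0,0,0],[1,0,0,0,0],[1,0,0,0,0]])

```text
time: 3.95
tool_pos: [0.4693, -0.2931, 0.0585]
ee_rot: [1.04, 1.571, -0.445]
wrist_force: [-0.0, 1.0, 0.1]
width: 0.0088
```

```bash
python3 -c "
from h import *
go([.469,-.293,.2],4.5)"
```

```text
t 3.95 tcp [ 0.4693 -0.2931  0.0585] shift cm [-1.415e+01 -3.000e-02 -1.000e-02] jaw 4.9 tilt 0.01 F [-0.03  0.96  0.07] w 0.0088
turn 0.4
```

>>> carry_out(targets=[[1,-0.5,0,0,0],[1,-1,0,0,0],[1,-1.5,0,0,0],[1,-2.5,0,0,0],[1,-2.5,0,0,0],[1,-2.5,0,0,0],[1,-2.5,0,0,0],[1,-2.5,0,0,0],[1,-2.0,0,0,0],[1,-1.0,0,0,0],[1,0,0,0,5],[1,0,0,0,5],[1,0,0,0,5],[1,0,0,0,4.9],[1,0,0,0,0],[1,0,0,0,0]])

```text
time: 5.55
tool_pos: [0.4692, -0.293, 0.2436]
ee_rot: [-2.709, 1.571, 1.744]
wrist_force: [-0.4, -0.4, -0.6]
width: 0.009
```

```bash
python3 -c "
from h import *
go([.574,.036,.24],-15)"
```

```text
t 5.55 tcp [ 0.4692 -0.293   0.2436] shift cm [  0.36   1.67 -34.49] jaw -14.9 tilt 0.0 F [-0.37 -0.4  -0.57] w 0.009
turn 0.1
```

>>> carry_out(targets=[[1,0,0.1,-2.5,0],[1,0,0.2,-4,0],[1,0,0.2,-4,0],[1,0,0.2,-4,0],[1,0,0.2,-4,0],[1,0,0.2,-4,0],[1,0.3,0.2,-4,0],[1,0,0.2,-4,0],[1,0,0.2,-3,0],[1,0,0,-1,0],[1,0,0,0,0],[1,0,0,0,0],[1,0,0,0,0],[1,0,0,0,0]])

```text
time: 6.95
tool_pos: [0.5748, 0.0344, 0.2407]
ee_rot: [0.961, 1.57, -0.873]
wrist_force: [-0.5, 0.6, -1.5]
width: 0.0086
```

```bash
python3 -c "
from h import *
go([.583,.0704,.20],-15)
s=robot.snapshot('wrist')
print(proj(s,[[.583,.0704,.13],[.6078,.1637,.1725]]).round(1))
cv2.imwrite('pics/w2.png',s['image'][:,:,::-1])"
```

```text
t 6.95 tcp [0.5748 0.0344 0.2407] shift cm [ 4.07 -0.15 -3.69] jaw -15.1 tilt 0.02 F [-0.54  0.57 -1.45] w 0.0086
turn -0.1
[[276.1 169. ]
 [275.5  30.5]]
```

View pics/w2.png

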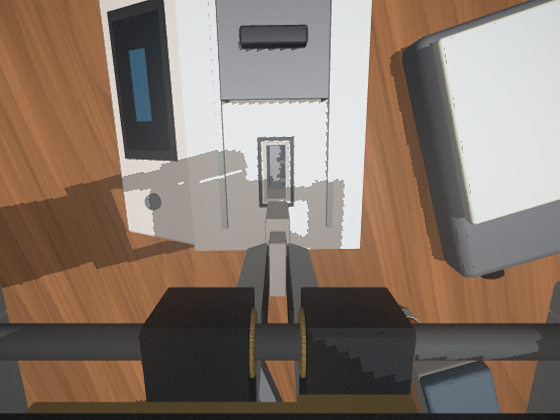

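```bash
python3 -c "
import cv2
a=cv2.imread('pics/w2.png')[125:250,215:340]
cv2.imwrite('pics/w2c.png',cv2.resize(a,None,fx=4.8,fy=4.8,interpolation=cv2.INTER_CUBIC))"
```

```text
(no output)
```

View pics/w2c.png

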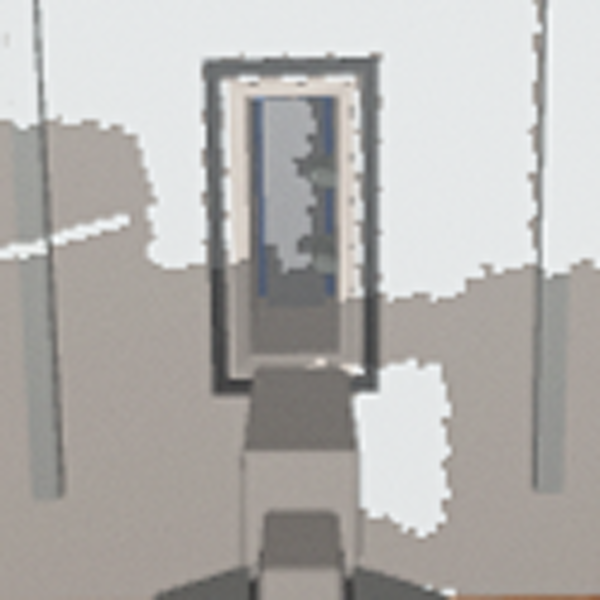

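```bash
python3 -c "
from h import *
s=robot.snapshot('wrist');o,R=state();t=o['tool_pos'];print(t)
q=lambda p:np.array(p)/4.8+[215,125]
f=cast(s,q([[205,60],[380,60],[378,391],[213,393]]),.13)
i=cast(s,q([[222,78],[362,76],[365,375],[228,378]]),.13)
w=cast(s,q([[248,95],[342,95],[340,355],[250,357]]),.127)
for c in(f,i,w):
  c=c[:,:2];u=c[0]+c[1]-c[2]-c[3];v=c[1]+c[2]-c[0]-c[3];print(c.mean(0).round(4),np.degrees(np.arctan2(u[1],u[0]))-90,np.degrees(np.arctan2(v[1],v[0])),np.linalg.norm(u)/2,np.linalg.norm(v)/2)
b=cast(s,q([[250,367],[352,367]]),t[2]-.0525)
e=cast(s,q([[245,450],[357,450]]),t[2]-.0045)
for c in(b,e): print(((c.mean(0)-t)@R*100).round(2), np.linalg.norm(c[1]-c[0]))
"
```

```text
[0.57486153 0.03473388 0.2406845 ]
[0.5823 0.0673] -14.5462420540522 -14.674849984323584 0.059329920664120225 0.030349957924041857
[0.5823 0.0673] -14.199985997311458 -13.984615433183937 0.05353161781689428 0.024742293340912783
[0.5824 0.0672] -15.05436029742556 -14.381222169329856 0.04710509715637221 0.01659564266280036
[ 5.25 -0.02 -2.09] 0.014869702250930495
[ 0.45 -0.03 -2.13] 0.013106771473019967
```

```bash
python3 -c "
from h import *
go([.5826,.0684,.19],-14.6)"
```

```text
t 7.05 tcp [0.5749 0.0347 0.2407] shift cm [ 5.07 -0.13 -3.45] jaw -15.1 tilt 0.02 F [-0.39  0.75 -0.66] w 0.0089
turn -0.5
```

>>> carry_out(targets=[[1,0,-0.05,-1,-0.5],[1,0,-0.05,-1.4,0],[1,1,-0.03,-1.05,0],[1,1,0,0,0],[1,1,0,0,0],[1,1,0,0,0],[1,0.7,0,0,0],[1,0.3,0,0,0],[1,0,0,0,0],[1,0,0,0,0],[1,0,0,0,0]])

```text
time: 8.15
tool_pos: [0.5828, 0.0694, 0.1913]
ee_rot: [1.831, 1.569, 0.006]
wrist_force: [0.3, 0.2, -0.5]
width: 0.0085
```

```bash
python3 -c "
from h import *
go([.5826,.0684,.1775],-14.6)"
```

```text
t 8.15 tcp [0.5828 0.0694 0.1913] shift cm [1.38 0.   0.1 ] jaw -14.5 tilt 0.09 F [ 0.29  0.16 -0.45] w 0.0085
turn 0.1
```

>>> carry_out(targets=[[1,0.2,0,0.07,0],[1,0.2,0,0,0],[1,0.2,0,0,0],[1,0.2,0,0,0],[1,0.1,0,0,0],[1,0.1,0,0,0],[1,0,0,0,0],[1,0,0,0,0]])

```text
time: 8.95
tool_pos: [0.5823, 0.0688, 0.1806]
ee_rot: [1.767, 1.571, -0.057]
wrist_force: [0.2, 0.6, -0.7]
width: 0.0087
```

>>> carry_out(targets=[[1,0.1,0,0,0],[1,0.1,0,0,0],[1,0.1,0,0,0],[1,0.1,0,0,0],[1,0,0,0,0]])

```text
time: 9.45
tool_pos: [0.5821, 0.0688, 0.1762]
ee_rot: [-1.264, 1.57, -3.088]
wrist_force: [0.6, 0.3, -1.1]
width: 0.0087
```

>>> carry_out(targets=[[1,0.2,0,0,0],[1,0.2,0,0,0],[1,0.2,0,0,0],[1,0.2,0,0,0],[1,0.2,0,0,0],[1,0,0,0,0]])

```text
time: 10.05
tool_pos: [0.5818, 0.0689, 0.1658]
ee_rot: [-1.372, 1.569, 3.088]
wrist_force: [-0.2, 0.3, -0.6]
width: 0.0085
```

>>> carry_out(targets=[[1,0.2,0,0,0],[1,0.2,0,0,0],[1,0.2,0,0,0],[1,0.2,0,0,0],[1,0.2,0,0,0],[1,0,0,0,0]])

```text
time: 10.65
tool_pos: [0.582, 0.0688, 0.1559]
ee_rot: [-1.403, 1.57, 3.056]
wrist_force: [-1.2, 0.8, -0.5]
width: 0.0085
```

>>> carry_out(targets=[[1,0.2,0,0,0],[1,0.2,0,0,0],[1,0.2,0,0,0],[1,0.2,0,0,0],[1,0.1,0,0,0],[1,0,0,0,0]])

```text
time: 11.25
tool_pos: [0.5821, 0.0688, 0.1471]
ee_rot: [-1.361, 1.57, 3.098]
wrist_force: [-0.3, 0.7, -1.1]
width: 0.0091
```

>>> carry_out(targets=[[1,0.2,0,0,0],[1,0.2,0,0,0],[1,0.1,0,0,0],[1,0,0,0,0],[1,0,0,0,0]])

```text
time: 11.75
tool_pos: [0.5823, 0.0688, 0.1425]
ee_rot: [1.571, 1.571, -0.253]
wrist_force: [-1.4, 0.8, 0.3]
width: 0.0088
```

>>> carry_out(targets=[[1,0.1,0,0,0],[1,0.1,0,0,0],[1,0.1,0,0,0],[1,0,0,0,0],[1,0,0,0,0]])

```text
time: 12.25
tool_pos: [0.5823, 0.0688, 0.1397]
ee_rot: [1.61, 1.57, -0.213]
wrist_force: [-2.4, 0.1, 2.8]
width: 0.0088
```

>>> carry_out(targets=[[0.7,0,0,0,0],[0.7,0,0,0,0],[0.7,0,0,0,0],[0.7,0,0,0,0],[0.7,-0.5,0,0,0],[0.7,-1,0,0,0],[0.7,-1.5,0,0,0],[0.8,-1,0,0,0],[1,0,0,0,0],[1,0,0,0,0],[1,0,0,0,0],[1,0,0,0,0],[1,0,0,0,0],[1,0,0,0,0],[1,0,0,0,0],[1,0,0,0,0]])

```text
time: 13.85
tool_pos: [0.5823, 0.0688, 0.1794]
ee_rot: [-1.124, 1.571, -2.948]
wrist_force: [-0.4, 0.1, 1.1]
width: 0.0004
```

```bash
python3 -c "
from h import *
go([.5826,.0684,.165],-14.6)
s=robot.snapshot('wrist')
cv2.imwrite('pics/w3.png',cv2.resize(s['image'][130:290,180:380,::-1],None,fx=3.5,fy=3.5))
s=robot.snapshot('side');p=proj(s,[[.583,.069,.15]])[0].astype(int);print(p);cv2.imwrite('pics/s3.png',s['image'][:,:,::-1])
go([.5826,.0684,.165],-14.6)"
```

```text
t 13.85 tcp [0.5823 0.0688 0.1794] shift cm [1.44 0.04 0.03] jaw -14.5 tilt 0.0 F [-0.44  0.15  1.08] w 0.0004
turn 0.1
[262 205]
t 13.95 tcp [0.5823 0.0688 0.1795] shift cm [1.45 0.04 0.03] jaw -14.5 tilt 0.01 F [-0.3  -0.21  0.23] w 0.0003
turn 0.1
```

View pics/w3.png

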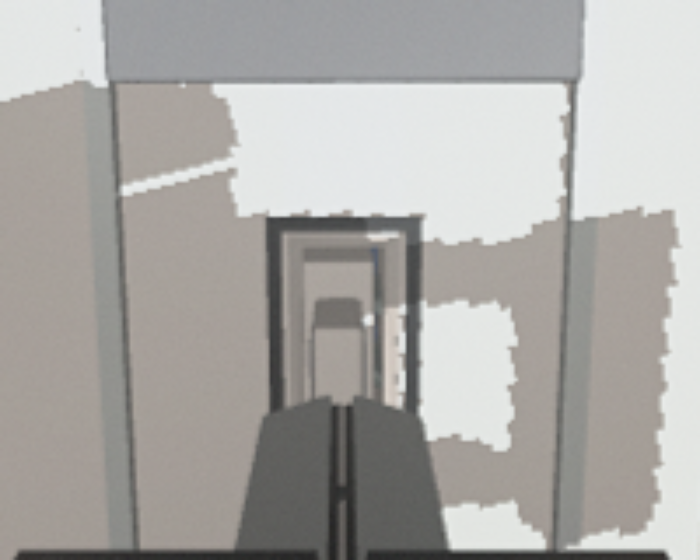

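The cartridge stands in the slot at about (340,320), with the closed fingertips above its tab. Now I'll feel for the top.

>>> carry_out(targets=[[1,0.5,0,0,0],[1,0.5,0,0,0],[1,0.3,0,0,0],[1,0.2,0,0,0],[1,0.1,0,0,0],[1,0,0,0,0],[1,0,0,0,0]])

```text
time: 14.65
tool_pos: [0.5824, 0.0688, 0.1637]
ee_rot: [1.727, 1.57, -0.096]
wrist_force: [-0.2, 0.3, 0.6]
width: 0.0005
```

>>> carry_out(targets=[[1,0.1,0,0,0],[1,0.1,0,0,0],[1,0.1,0,0,0],[1,0,0,0,0],[1,0,0,0,0]])

```text
time: 15.15
tool_pos: [0.5822, 0.0688, 0.1604]
ee_rot: [-1.634, 1.571, 2.826]
wrist_force: [0.0, 0.6, 0.3]
width: 0.0004
```

>>> carry_out(targets=[[1,0.1,0,0,0],[1,0.1,0,0,0],[1,0.1,0,0,0],[1,0,0,0,0],[1,0,0,0,0]])

```text
time: 15.65
tool_pos: [0.5824, 0.0688, 0.1578]
ee_rot: [1.683, 1.57, -0.141]
wrist_force: [-0.6, -0.3, 3.0]
width: 0.0006
```

>>> carry_out(targets=[[1,0.1,0,0,0],[1,0.1,0,0,0],[1,0.1,0,0,0],[1,0.1,0,0,0],[1,0.1,0,0,0],[1,0.1,0,0,0],[1,0.1,0,0,0],[1,0,0,0,0],[1,0,0,0,0]])

```text
time: 16.55
tool_pos: [0.5823, 0.0688, 0.1503]
ee_rot: [1.484, 1.571, -0.34]
wrist_force: [0.3, -0.5, 3.5]
width: 0.0006
```

>>> carry_out(targets=[[1,0.1,0,0,0],[1,0.1,0,0,0],[1,0,0,0,0],[1,0,0,0,0]])

```text
time: 16.95
tool_pos: [0.5823, 0.0688, 0.1484]
ee_rot: [1.635, 1.571, -0.189]
wrist_force: [0.1, -0.5, 3.0]
width: 0.001
```

>>> carry_out(targets=[[1,0.05,0,0,0],[1,0.05,0,0,0],[1,0,0,0,0],[1,0,0,0,0]])

```text
time: 17.35
tool_pos: [0.5823, 0.0688, 0.1475]
ee_rot: [1.59, 1.571, -0.234]
wrist_force: [0.3, -0.4, 4.0]
width: 0.0002
```

>>> carry_out(targets=[[1,0.05,0,0,0],[1,0.05,0,0,0],[1,0,0,0,0],[1,0,0,0,0]])

```text
time: 17.75
tool_pos: [0.5823, 0.0688, 0.1466]
ee_rot: [1.719, 1.571, -0.105]
wrist_force: [-1.3, -0.5, 4.6]
width: 0.0003
```

>>> carry_out(targets=[[1,0.05,0,0,0],[1,0.03,0,0,0],[1,0,0,0,0],[1,0,0,0,0]])

```text
time: 18.15
tool_pos: [0.5823, 0.0688, 0.1457]
ee_rot: [1.575, 1.571, -0.249]
wrist_force: [-0.3, 0.1, 4.2]
width: 0.0004
```

>>> carry_out(targets=[[1,0.05,0,0,0],[1,0.04,0,0,0],[1,0,0,0,0],[1,0,0,0,0]])

```text
time: 18.55
tool_pos: [0.5823, 0.0688, 0.1451]
ee_rot: [1.739, 1.57, -0.084]
wrist_force: [-0.6, -0.8, 5.2]
width: 0.0002
```

>>> carry_out(targets=[[1,0.05,0,0,0],[1,0,0,0,0],[1,0,0,0,0],[1,0,0,0,0]])

```text
time: 18.95
tool_pos: [0.5824, 0.0688, 0.1449]
ee_rot: [1.775, 1.57, -0.048]
wrist_force: [-1.0, -0.8, 6.6]
width: 0.0002
```

>>> carry_out(targets=[[1,0.05,0,0,0],[1,0,0,0,0],[1,0,0,0,0],[1,0,0,0,0]])

```text
time: 19.35
tool_pos: [0.5825, 0.0688, 0.1447]
ee_rot: [1.732, 1.57, -0.092]
wrist_force: [-0.8, -0.8, 6.4]
width: 0.0004
```

>>> carry_out(targets=[[1,0.06,0,0,0],[1,0,0,0,0],[1,0,0,0,0],[1,0,0,0,0]])

```text
time: 19.75
tool_pos: [0.5827, 0.0688, 0.1445]
ee_rot: [1.773, 1.569, -0.05]
wrist_force: [-0.9, -0.9, 8.7]
width: 0.0004
```

>>> carry_out(targets=[[1,0.05,0,0,0],[1,0,0,0,0],[1,0,0,0,0],[1,0,0,0,0]])

```text
time: 20.15
tool_pos: [0.5828, 0.0687, 0.1444]
ee_rot: [1.779, 1.568, -0.045]
wrist_force: [-1.3, -0.9, 8.6]
width: 0.0006
```

>>> carry_out(targets=[[1,0.06,0,0,0],[1,0,0,0,0],[1,0,0,0,0],[1,0,0,0,0],[1,0,0,0,0]])

```text
time: 20.65
tool_pos: [0.583, 0.0687, 0.1442]
ee_rot: [1.776, 1.568, -0.048]
wrist_force: [-1.5, -0.1, 10.1]
width: 0.0002
```

>>> carry_out(targets=[[1,-0.2,0,0,0],[1,-0.2,0,0,0],[1,-0.4,0,0,0],[1,-0.5,0,0,0],[1,-0.6,0,0,0],[1,-0.4,0,0,0],[1,0,0,0,0],[1,0,0,0,0],[1,0,0,0,0]])

```text
time: 21.55
tool_pos: [0.5821, 0.0688, 0.1647]
ee_rot: [-1.299, 1.57, -3.123]
wrist_force: [-0.2, 0.8, 0.2]
width: 0.0003
```

```bash
python3 -c "
from h import *
go([.5826,.0684,.157],-14.6)
s=robot.snapshot('wrist')
cv2.imwrite('pics/w4.png',cv2.resize(s['image'][130:290,180:380,::-1],None,fx=3.5,fy=3.5))"
```

```text
t 21.55 tcp [0.5821 0.0688 0.1647] shift cm [0.77 0.06 0.03] jaw -14.5 tilt 0.03 F [-0.19  0.84  0.24] w 0.0003
turn 0.1
```

View pics/w4.png

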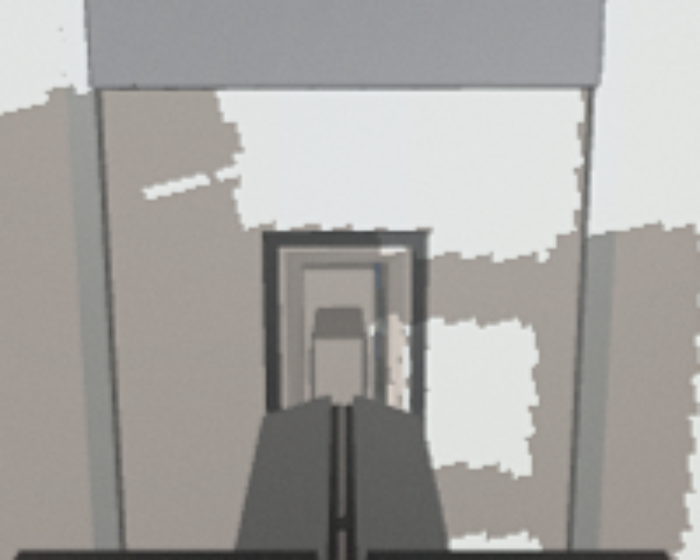

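The cartridge now looks deeper, with its shoulder near deck level inside the slot frame. I'll confirm by touch.

>>> carry_out(targets=[[1,0.3,0,0,0],[1,0.3,0,0,0],[1,0.2,0,0,0],[1,0,0,0,0],[1,0,0,0,0]])

```text
time: 22.1
tool_pos: [0.5822, 0.0688, 0.1569]
ee_rot: [-1.163, 1.571, -2.987]
wrist_force: [-0.3, -0.1, -0.3]
width: 0.0003
```

>>> carry_out(targets=[[1,0.1,0,0,0],[1,0.1,0,0,0],[1,0.1,0,0,0],[1,0,0,0,0],[1,0,0,0,0]])

```text
time: 22.6
tool_pos: [0.5822, 0.0688, 0.1541]
ee_rot: [0.136, 1.571, -1.688]
wrist_force: [0.0, -0.4, -0.3]
width: 0.0005
```

>>> carry_out(targets=[[1,0.05,0,0,0],[1,0.05,0,0,0],[1,0.05,0,0,0],[1,0,0,0,0],[1,0,0,0,0]])

```text
time: 23.1
tool_pos: [0.5822, 0.0688, 0.1526]
ee_rot: [1.949, 1.571, 0.125]
wrist_force: [-1.1, -0.0, 0.6]
width: 0.0007
```

>>> carry_out(targets=[[1,0.05,0,0,0],[1,0.05,0,0,0],[1,0,0,0,0],[1,0,0,0,0]])

```text
time: 23.5
tool_pos: [0.5824, 0.0688, 0.152]
ee_rot: [1.843, 1.57, 0.019]
wrist_force: [0.0, 0.3, 3.3]
width: 0.0003
```

Contact is at z≈0.152, which is the locked height; released was ≈0.160. Next, the hood: push its rib from the +y side.

>>> carry_out(targets=[[1,-0.5,0,0,0],[1,-1.5,0,0,0],[1,-2,0,0,0],[1,-1.5,0,0,0],[1,0,0,0,0],[1,0,0,0,0]])

```text
time: 24.1
tool_pos: [0.5825, 0.0688, 0.2072]
ee_rot: [1.826, 1.57, 0.003]
wrist_force: [0.3, 0.0, -1.0]
width: 0.0005
```

```bash
python3 -c "
from h import *
go([.6124,.1826,.205],-14.6)"
```

```text
t 24.1 tcp [0.5825 0.0688 0.2072] shift cm [  0.22   0.04 -11.77] jaw -14.5 tilt 0.07 F [ 0.29  0.   -1.  ] w 0.0005
turn 0.1
```

>>> carry_out(targets=[[1,0,0,-1,0],[1,0,0,-2,0],[1,0,0,-2.5,0],[1,0,0,-2.5,0],[1,0,0,-2,0],[1,0,0,-1.2,0],[1,0,0,-0.6,0],[1,0,0,0,0],[1,0,0,0,0],[1,0,0,0,0]])

```text
time: 25.1
tool_pos: [0.6118, 0.1822, 0.2068]
ee_rot: [0.929, 1.57, -0.896]
wrist_force: [0.0, -0.1, 0.3]
width: 0.0007
```

```bash
python3 -c "
from h import *
go([.6124,.1826,.164],-14.6)
s=robot.snapshot('wrist')
print(proj(s,[[.6124,.1826,.158],[.6068,.161,.1725]]).round(1))
a=s['image'].copy(); s2=robot.snapshot('scene')['image'][120:260,230:400]
cv2.imwrite('pics/w5.png',np.hstack([a,cv2.resize(s2,(510*420//420,420))])[:,:800,::-1])"
```

```text
t 25.1 tcp [0.6118 0.1822 0.2068] shift cm [ 4.28  0.05 -0.06] jaw -14.6 tilt 0.02 F [ 0.03 -0.13  0.35] w 0.0007
turn 0.0
[[278.6 231.1]
 [278.7 268.8]]
```

View pics/w5.png

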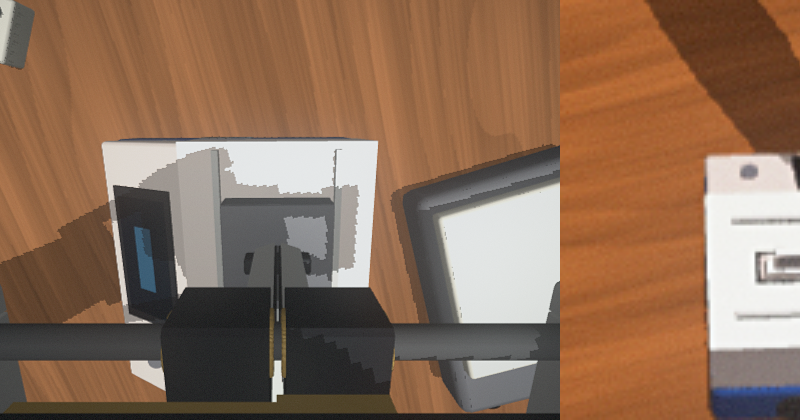

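The rib shows at about (278,264), 3 mm further to +y than estimated. I'll add clearance and descend onto the +y side.

>>> carry_out(targets=[[1,0.8,0,-0.3,0],[1,1,0,0,0],[1,1,0,0,0],[1,0.7,0,0,0],[1,0.5,0,0,0],[1,0,0,0,0],[1,0,0,0,0],[1,0,0,0,0]])

```text
time: 26.0
tool_pos: [0.6129, 0.186, 0.1673]
ee_rot: [2.034, 1.569, 0.21]
wrist_force: [-0.3, -0.9, 0.3]
width: 0.0005
```

>>> carry_out(targets=[[1,0,0,0.2,0],[1,0,0,0.2,0],[1,0,0,0.2,0],[1,0,0,0.2,0],[1,0,0,0.2,0],[1,0,0,0.2,0],[1,0,0,0,0]])

```text
time: 26.7
tool_pos: [0.6096, 0.1742, 0.1668]
ee_rot: [2.022, 1.57, 0.198]
wrist_force: [-0.0, 1.2, 0.4]
width: 0.0002
```

>>> carry_out(targets=[[1,0,0,0.4,0],[1,0,0,0.5,0],[1,0,0,0.5,0],[1,0,0,0.5,0],[1,0,0,0.5,0],[1,0,0,0.5,0],[1,0,0,0.4,0],[1,0,0,0,0]])

```text
time: 27.5
tool_pos: [0.6009, 0.1414, 0.1666]
ee_rot: [-0.385, 1.57, -2.21]
wrist_force: [0.4, 0.1, 0.6]
width: 0.0004
```

>>> carry_out(targets=[[1,0,0,0.4,0],[1,0,0,0.5,0],[1,0,0,0.5,0],[1,0,0,0.5,0],[1,0,0,0.5,0],[1,0,0,0.5,0],[1,0,0,0.5,0],[1,0,0,0.4,0],[1,0,0,0.2,0],[1,0,0,0,0]])

```text
time: 28.5
tool_pos: [0.5911, 0.103, 0.1666]
ee_rot: [-0.12, 1.57, -1.944]
wrist_force: [-0.4, 0.5, -0.0]
width: 0.0001
```

>>> carry_out(targets=[[1,0,0,0.3,0],[1,0,0,0.3,0],[1,0,0,0.3,0],[1,0,0,0.2,0],[1,0,0,0.2,0],[1,0,0,0,0]])

```text
time: 29.1
tool_pos: [0.5879, 0.0906, 0.1666]
ee_rot: [0.203, 1.57, -1.621]
wrist_force: [-0.1, 0.5, -0.8]
width: 0.0007
```

>>> carry_out(targets=[[1,0,0,0.2,0],[1,0,0,0.2,0],[1,0,0,0.2,0],[1,0,0,0.1,0],[1,0,0,0.1,0],[1,0,0,0,0]])

```text
time: 29.7
tool_pos: [0.5861, 0.0833, 0.1667]
ee_rot: [2.403, 1.57, 0.579]
wrist_force: [0.9, 1.0, -0.4]
width: 0.0003
```

>>> carry_out(targets=[[1,0,0,0.1,0],[1,0,0,0.1,0],[1,0,0,0.1,0],[1,0,0,0,0]])

```text
time: 30.1
tool_pos: [0.586, 0.0831, 0.1667]
ee_rot: [2.994, 1.565, 1.172]
wrist_force: [3.5, 7.0, -0.7]
width: 0.0004
```

>>> carry_out(targets=[[1,0,0,0.1,0],[1,0,0,0,0],[1,0,0,-0.5,0],[1,0,0,-0.5,0],[1,-1,0,-0.2,0],[1,-2,0,0,0],[1,-3,0,0,0],[1,-3,0,0,0],[1,-2,0,-2,0],[1,0,0,-4,0],[1,0,0,-4,0],[1,0,0,-3,0],[1,0,0,0,0],[1,0,0,0,0],[1,0,0,0,0]])

```text
time: 31.6
tool_pos: [0.6206, 0.2156, 0.2772]
ee_rot: [0.847, 1.57, -0.978]
wrist_force: [-0.4, 0.2, -0.3]
width: 0.0002
```

```bash
python3 -c "
from h import *
go([.6124,.1826,.164],-14.6)
a=robot.snapshot('scene')['image']; b=robot.snapshot('side')['image']
A=cv2.resize(a[150:280,110:400],(800,358)); B=cv2.resize(b[150:290,170:400],(394,240))
B=np.hstack([B,np.zeros((240,406,3),np.uint8)])
cv2.imwrite('pics/f.png',np.vstack([A,B])[:,:,::-1])"
```

```text
t 31.6 tcp [0.6206 0.2156 0.2772] shift cm [11.32  0.03  3.39] jaw -14.6 tilt 0.06 F [-0.36  0.18 -0.34] w 0.0002
turn 0.0
```

View pics/f.png

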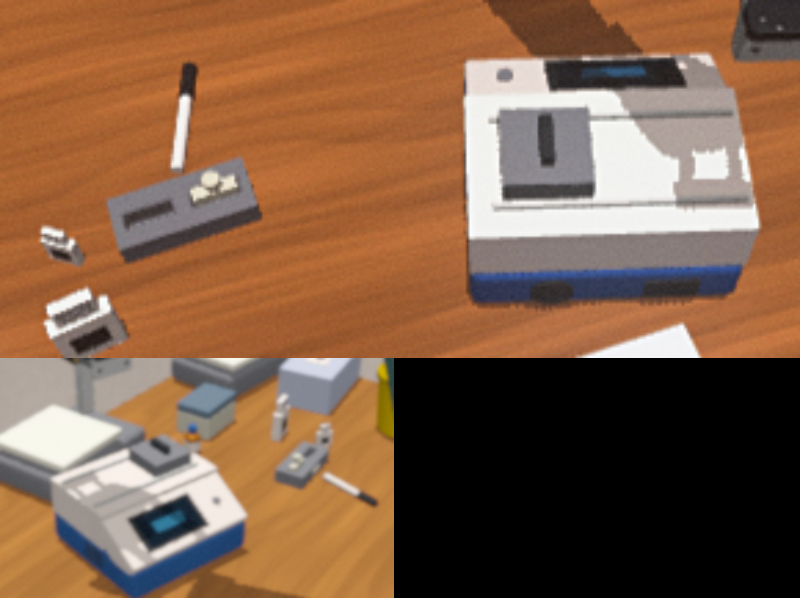

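```bash
python3 -c "
from h import *
s=robot.snapshot('scene'); p=cast(s,[[307.8,200.1]],.1725)[0]; d=p[:2]-[.583,.0704]; print(p,'offset along y',d@[.2521,.9677]); print(robot.close_job())"
```

```text
[0.58501814 0.06852627 0.1725    ] offset along y -0.0013044323157918748
the job is handed in; nothing more can be done
None
```

The job is done and handed in at about 32 s. I took the middle-sized cartridge from the rack's left well, put it in the slot, locked it there and slid the hood shut.

- **Carriage:** it was in the released state at the start. I felt its spring at about 40 mm down the slot.
- **Locking:** I pushed on the tab with the closed fingertips until the stop. That came about 7 mm below the locked height, and I held about 10 N there.
- **Touch check:** with the fingers lifted off, the tab top was met again at z ≈ 0.152 m, which is the locked height. Released, it had been at about 0.160 m.
- **Hood:** I pushed it by its rib until it met its end stop at about 8 N. It passed over the cartridge without being blocked. The last picture puts it within about 1.3 mm of shut, which is as fine as the camera can tell.
- **Rest of the bench:** in the last picture the plug, pen, rack and look-alike cartridges look undisturbed, and the arm is clear of everything.

One disagreement: the scene and wrist cameras put the slot about 3 mm apart along y. I went by the wrist camera, and the cartridge went in without noticeable resistance. No check failed.

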